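Fit the post into the coffee stand's clamp socket and lock it

TASK

Take the round steel post out of the wooden rack and feed it upright into the open clamp socket of the pour-over stand, gently pushing it down past the drag until it presses firmly on the sprung stop pad hidden at the bottom, without crushing the pad or jamming the mouth. Then let go of the post and swing the black-handled clamp lever fully closed, so that the post stays locked on its stop. Leave the hex post and everything else where they are.

Things in the scene. Friction and masses are not known exactly. Their poses are not given: they have to be found in the camera images.
- post_mid (a point): Round steel post, 20 mm diameter, 140 mm long, 0.22 to 0.41 kg, with a 4 mm taper at its foot (15 mm wide at the end), standing upright in one of the rack's two holes (which one varies), its top 100 mm clear of the rack. This point is its centre, half-way up: foot 70 mm below, top 70 mm above; z runs up along the post.
- hex_mid (a point): Hexagonal steel post, 22 mm across flats, 140 mm long, in the other hole of the rack: not wanted, leave it. This point is its centre, half-way up.
- mouth: Mouth of the clamp socket on the fixed pour-over stand (plate 120 x 120 mm, column about 50 mm across, 92 mm high). Origin: centre of the mouth at its top rim; z up along the bore. A funnel 36 mm wide at the rim narrows over 10 mm to the bore, 23 mm wide. The post bears on the far (+y) wall once in. Over 30 N between post and mouth is jamming.
- stop_pad (a joint): How far the rubber stop pad in the bore is pressed down, in m: 0 free, stiffness 4 N per mm. Pressed firmly: 1.2 mm (5 N) or more, on top of the ball's drag; beyond 5 mm (20 N) it is crushed. Its height is not given and it cannot be seen: its top lies somewhere 50 to 72 mm below the rim and must be felt.
- lever (a joint): Clamp lever beside the socket, vertical hinge; 0 = open end stop, grows clockwise seen from above, 1.36 rad = closed end stop; starts at 0 to 0.2. It stays where it is left (friction 0.2 N m, about 2 N at the handle); its cam squeezes the post over the last part of the swing, which takes 2 to 10 N at the handle.
- lever_grip (a point): Upright black round handle at the free end of the clamp lever, 16 mm diameter, 39 mm of it standing above the lever's arm, its top 120 mm above the counter. This point lies on the handle's axis 15 mm below its top, 115 mm from the hinge axis; it moves on a level circle about lever_hinge.
- lever_hinge (a point): Centre of the clamp lever's hinge (vertical axis, fixed), 71 mm above the counter, 25 mm from the centre of the bore.
- mug: White cup, 72 mm wide, 75 mm high, origin under its base. Leave alone.
- grinder: Hand coffee grinder, 49 mm wide, 200 mm high with its crank, origin under its base. Leave alone.
- jar: Glass jar with a wooden lid, 80 mm wide, 120 mm high, origin under its base. Leave alone.
- scale: Flat black scale, 130 x 180 x 22 mm, origin under its centre. Leave alone.
- dripper: White ceramic cone dripper, 104 mm wide, 70 mm high, origin under its base. Leave alone.
- kettle: Steel gooseneck kettle, 156 mm wide, 170 mm high, origin under its base. Leave alone.
- rack: Fixed wooden rack, 70 x 160 mm, 50 mm high, long along its own y, origin under its centre. Two square holes 27 mm wide and 40 mm deep, 90 mm apart: one holds the round post, the other the hex post.
- bore_ball (a point): Point on the bore's axis 40 mm below the rim, at the height of a sprung steel ball that sticks 5 mm into the bore from the -y side. Pushing the post's foot past it takes about 5 to 12 N over a few mm; from there on it drags on the moving post with about 3 to 10 N (felt less when the hand holds still) and keeps it from falling when let go, so the post has to be pushed all the way.
Mind the look-alikes: they are no part of the job. What is shaped like the part that bears lever but blue is not meant. Leave any green look-alike of the part that bears post_mid alone.

How it is judged:
By the outcome, as a careful person would: the job done as asked, in the order asked, and still so for the second after the job is handed in, with the robot touching nothing.
It also fails if it takes over 67 s, if anything falls off the work surface, if the arm or the gripper's body presses on something with over 40 N, if the wrist force passes 120 N, or if a joint passes its speed limit or range.

ROBOT

A 6-joint arm with a two-finger parallel gripper is mounted at the origin on the work surface. World frame = base frame: x ahead of the robot, y to its left, z up, the work surface at z = 0. Lengths are in mm, angles in rad, forces in N, time in s.
With the tool pointing down it reaches from about 375 to 825 mm from the base axis. Payload 5.5 kg.
Tool frame: the origin (TCP) lies midway between the tips of the shut fingers; the grasp point (between the pads) lies ctrl.grasp_offset behind it (ctrl.grasp_offset is the distance from the TCP to the grasp point, in mm); z points along the fingers, y is the line along which they close (so a half turn about z gives the same grasp; the last joint's range is limited). The gripper opens to 85 mm and grips with 20 to 120 N. Pads are 22 mm wide; open, the fingers measure 114 mm over their backs; the gripper's body (76 mm by 85 mm) begins 54 mm behind the grasp point. The pads swing forward as they close: fully open they stand 13 mm farther back than shut.
Start: joints at [-1.174, 0.314, -0.047, 1.21, 0, 1.571], TCP at [231.878, -553.378, 202.799] pointing down, gripper open.
Joint ranges: [-2.67, 2.67], [-0.69, 1.73], [-1.03, 1.25], [-2.08, 2.16], [-1.42, 1.45], [-3.14, 3.14]. Speed limits (rad/s): [2.39, 2.39, 3.01, 3.14, 3.14, 3.14].

INTERFACE

Orientations are given as a unit quaternion [w, x, y, z].
In Python, from station import ctrl, optics, finish_job gives the robot as it stands. The module is installed in compiled form; this text tells all that it offers.
- The arm moves only by the tool play_rows, never from a script. Its argument "deltas" is a list that holds one entry, the list of rows, each a list of 4 numbers: the shift along the tool's x, y, z in m, then the turn about the tool's z in rad. In form: [[[tx, ty, tz, roll], ...]]. A call has 1 to 8 rows; each row is the pose to reach, as a shift and turn from the pose commanded when the call began, along the tool's axes at that moment; what a row does not reach only later rows make up. A row lasts 1/10 s, in which the tool goes at most 50 mm and 8.59 degrees, less where a joint would pass 70% of its speed; a pose out of reach is approached as far as the arm can. A call with a gripper value outside its range is refused whole. "hand" is the opening, from -1 (shut) to 1 (fully open), set as the call begins (left out, the last holds). The fingers move at their own pace and stop on an object; "grip_force" is the grip in N (left out, the last holds). Time passes only in rows, so rows that repeat a pose let the fingers close. It gives the time, the measured TCP pose, the force, the opening and the grip force at its end, in the units of the state.
- ctrl.get_obs(): the state, without advancing time (a new reading comes with each control period).
- optics.read_camera(name): name is "side" or "top" or "wrist"; returns a dict with "img" (400x640x3 uint8, blue, green, red), "fx", "fy", "cx", "cy" (pixels), "R" (3x3) and "t" (3): a world point X has camera coordinates R X + t; the wrist camera has in their place "tool_from_camera" (4x4, takes a point from camera to tool coordinates, whose origin is the TCP and whose axes are the flange's). Camera axes: x right, y down, z forward; pixel columns grow to the right and rows downward; lengths in mm; the calibration is good to about 2 mm. A picture is of the moment at which its call begins: read the wrist's pose just before it. There is no depth.
- finish_job(): hands the job in; it is judged then, once.
The state is a dict: "clock": time; "joint_pos": joint angles; "dq": joint speeds; "joint_efforts": joint torques, N m; "tcp_pos": TCP position; "tcp_rot": TCP orientation; "contact_force": force on the tool from outside, world axes, zero at the start; "ft_torque": the same for the moment, N m; "grip_width": opening from 0.0 (shut) to 1.0 (fully open); "finger_force": force on a finger pad.
Only numpy, scipy, OpenCV 4.12 (cv2) and the standard library are available. Lean on these libraries where they do the work, as an engineer would, in place of code of your own. Each camera call takes 0.05 s, during which the arm holds its last target. There are 200 camera calls.

## Working session

There is one attempt and no reset: what is moved stays moved. The work goes in short steps, Python scripts to look and compute and a tool call to move; the robot and the scene stay as the last step left them, time stands still between calls to the robot, and variables do not carry over. Pictures are saved under pics/ and viewed, at most 10 in all, crops included, and the job is handed in when it is done.

Besides the shell and the picture viewer there is one more tool, called after "Emit:" as name(argument=value, ...), one argument or row to a line, values as JSON. play_rows: Moves the arm, as the interface text tells. Its arguments: {"type":"object","properties":{"deltas":{"type":"array"},"hand":{"type":"number"},"grip_force":{"type":"number"}},"required":["deltas"]}

```bash
mkdir -p pics; python3 - <<'E'
from station import ctrl, optics
import cv2,json
o=ctrl.get_obs(); print(o, ctrl.grasp_offset)
for n in ("side","top"):
    c=optics.read_camera(n); cv2.imwrite(f"pics/{n}0.png",c["img"]); print(n,{k:c[k] for k in c if k!="img"})
c=optics.read_camera("wrist"); print(c["tool_from_camera"],c["fx"],c["cx"],c["cy"])
E
```

```text
{'clock': 0.0, 'joint_pos': array([-1.17402828e+00,  3.14248302e-01, -4.80707109e-02,  1.21017385e+00,
       -1.68621145e-05,  1.57079842e+00]), 'dq': array([-0.00199312,  0.00131817, -0.00104003, -0.00122871, -0.00064271,
        0.00051517]), 'joint_efforts': array([-1.41667083e-04, -5.39587283e+01,  3.39752018e+01,  1.94547692e-02,
        2.63812251e-05,  4.44818710e-06]), 'tcp_pos': array([ 231.62146169, -552.82640722,  201.92489967]), 'tcp_rot': array([-8.29968080e-04,  9.80386195e-01,  1.97084219e-01, -1.75447625e-04]), 'contact_force': array([-0.46208939,  0.62451946,  0.06341432]), 'ft_torque': array([ 0.03991597, -0.02262038, -0.03956265]), 'finger_force': 0.0, 'grip_width': 0.9979625207844548} 18.700000000000003
side {'fx': 445.3544645434664, 'fy': 445.3544645434664, 'cx': 323.12881042669426, 'cy': 198.0370993132426, 'R': array([[ 0.99655839, -0.08164465, -0.01433596],
       [-0.0690282 , -0.72160566, -0.6888544 ],
       [ 0.04589637,  0.68747322, -0.72475796]]), 't': array([-503.81455195,  116.39987641, 1248.18487518])}
top {'fx': 511.40484176969613, 'fy': 511.40484176969613, 'cx': 309.78643333116156, 'cy': 205.27125641416595, 'R': array([[-0.01555552, -0.99986568, -0.00516272],
       [-0.98949968,  0.01613588, -0.14363152],
       [ 0.14369553,  0.00287424, -0.98961777]]), 't': array([  23.35796831,  509.32587852, 1762.91414693])}
[[ 1.04840293e-03 -9.52160922e-01 -3.05595287e-01  7.82073313e+01]
 [ 9.99999384e-01  1.10996326e-03 -2.76881187e-05 -6.64189221e-01]
 [ 3.65563085e-04 -3.05595069e-01  9.52161499e-01 -1.70869376e+02]
 [ 0.00000000e+00  0.00000000e+00  0.00000000e+00  1.00000000e+00]] 344.1175807044621 315.9304989183291 203.18530588845763
```

View pics/side0.png

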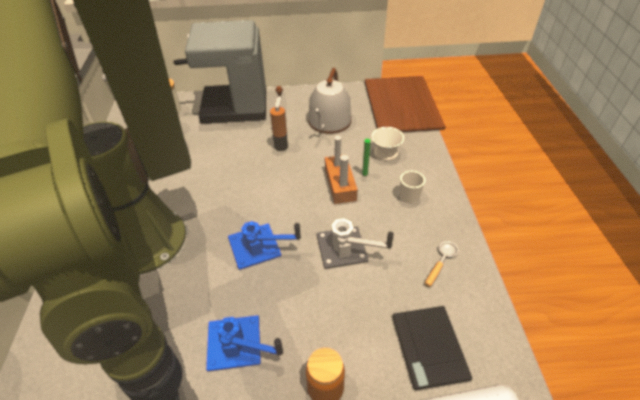

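View pics/top0.png

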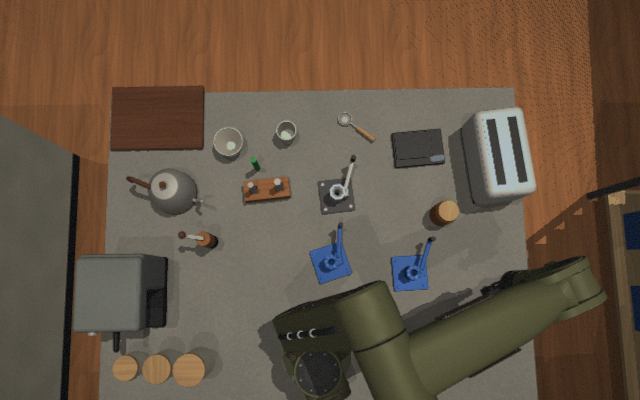

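Side view: the rack's posts stand at (338,150) and (344,170), with a green look-alike at (366,157). The grey stand has its mouth at (342,228) and a black handle at (390,240); the two blue stands are decoys. In the top view the posts are at (252,188) and (278,184), and the mouth is at (338,193).

```bash
python3 - <<'E'
import cv2,numpy as np
s=cv2.imread("pics/side0.png");t=cv2.imread("pics/top0.png")
r=lambda im,x,y,w,h:cv2.resize(im[y:y+h,x:x+w],(400,300),interpolation=cv2.INTER_CUBIC)
# 80x60 crops, x5
a=np.vstack([np.hstack([r(s,310,135,80,60),r(s,320,210,80,60)]),np.hstack([r(t,230,150,80,60),r(t,305,150,80,60)])])
cv2.imwrite("pics/crop1.png",a)
E
```

```text
(no output)
```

View pics/crop1.png

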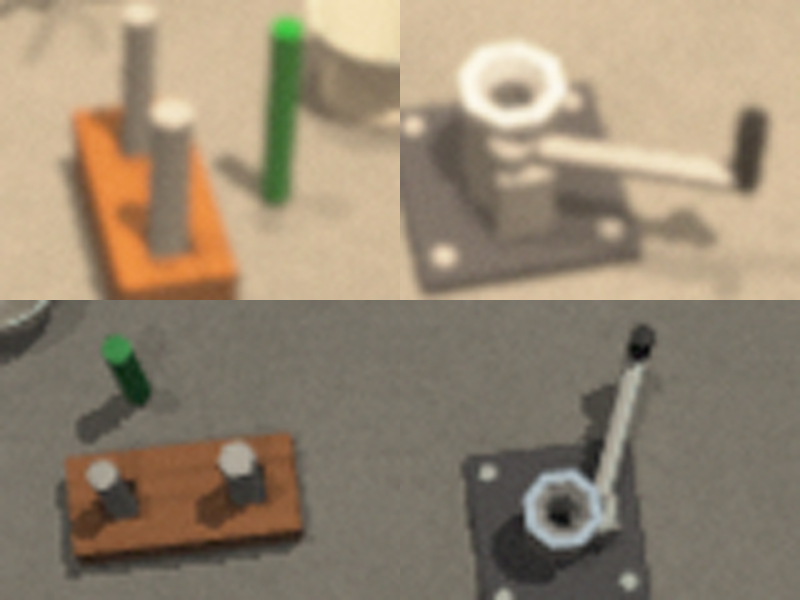

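```bash
cat > h.py <<'E'
from station import ctrl, optics
import numpy as np, cv2
from scipy.spatial.transform import Rotation as Rn
def rot(q): return Rn.from_quat(np.roll(q,-1)).as_matrix()
def cam(n):
    o=ctrl.get_obs(); c=optics.read_camera(n)
    if n=="wrist":
        T=np.eye(4);T[:3,:3]=rot(o["tcp_rot"]);T[:3,3]=o["tcp_pos"]
        W=np.linalg.inv(T@c["tool_from_camera"]); c["R"],c["t"]=W[:3,:3],W[:3,3]
    return c
def plane(c,p,z):
    d=c["R"].T@np.array([(p[0]-c["cx"])/c["fx"],(p[1]-c["cy"])/c["fy"],1]); C=-c["R"].T@c["t"]
    return (C+d*(z-C[2])/d[2])
def proj(c,X):
    q=c["R"]@np.asarray(X,float)+c["t"]; return np.array([c["fx"]*q[0]/q[2]+c["cx"],c["fy"]*q[1]/q[2]+c["cy"]])
def move(target):  # tool-frame shift from the measured pose to world target, m
    o=ctrl.get_obs(); return rot(o["tcp_rot"]).T@(np.array(target)-o["tcp_pos"])/1000
E
python3 - <<'E'
from h import *
np.set_printoptions(precision=1,suppress=True)
s=cam("side");t=cam("top")
for n,z,a,b in [("far",150,(337.6,138),(250.4,185)),("near",150,(344.4,156.6),(277.6,182)),("mouth",92,(342.6,226.4),(337.6,192)),("handle",120,(390.4,232.4),(353.6,156.6)),("hinge",81,None,(346,193.5))]:
    print(n,plane(s,a,z) if a else "",plane(t,b,z))
print("rack",[plane(t,(230+x/5,150+(y-300)/5),50)[:2] for x,y in [(68,458),(292,435),(300,530),(77,552)]])
print("plate",[plane(t,(305+(x-400)/5,150+(y-300)/5),5)[:2] for x,y in [(488,472),(627,581)]])
R=rot(ctrl.get_obs()["tcp_rot"]);print(R)
E
```

```text
far [567.5 208.3 150. ] [564.3 210.8 150. ]
near [577.9 124.2 150. ] [573.  120.5 150. ]
mouth [550.8 -80.8  92. ] [546.  -80.8  92. ]
handle [ 662.9 -134.2  120. ] [ 662.3 -136.6  120. ]
hinge  [ 542.1 -110.2   81. ]
rack [array([595.7, 246.8]), array([609.6,  89. ]), array([541.7,  84. ]), array([528.6, 240.3])]
plate [array([589.5, -32. ]), array([ 508.5, -130. ])]
[[ 0.9  0.4 -0. ]
 [ 0.4 -0.9  0. ]
 [ 0.  -0.  -1. ]]
```

Candidates: far post at side (338,138), near post at side (344,157), green post at side (366,157), which is the decoy. In the crop the far post looks narrower, so probably round, and the near one wider, so probably hex. I'll confirm with the wrist camera on approach. The grey stand is the target; the blue ones aren't.

Emit:
play_rows(
  deltas=[
    [[0.31,-0.19,-0.09,0.15],[0.31,-0.19,-0.09,0.31],[0.31,-0.19,-0.09,0.31],[0.31,-0.19,-0.09,0.31],[0.31,-0.19,-0.09,0.31],[0.31,-0.19,-0.09,0.31],[0.31,-0.19,-0.09,0.31],[0.31,-0.19,-0.09,0.31]],
  ],
  hand=0.4,
)

```text
clock: 1.05
tcp_pos: [446.2, -255.6, 294.0]
tcp_rot: [0.0, 0.999, 0.045, 0.001]
contact_force: [-0.6, -0.9, -0.3]
grip_width: 0.698
finger_force: 0.0
```

```bash
python3 - <<'E'
from h import *
o=ctrl.get_obs(); R=rot(o["tcp_rot"]); print(o["clock"],o["joint_pos"].round(2),o["tcp_pos"].round(0),R.round(3),o["grip_width"])
print(move([520,160,300]))
E
```

```text
1.05 [-0.52  0.13 -0.07  1.37  0.    2.53] [ 446. -256.  294.] [[ 0.996  0.089  0.002]
 [ 0.089 -0.996  0.   ]
 [ 0.002  0.    -1.   ]] 0.6981640872188596
[ 0.11065358 -0.40734479 -0.00586487]
```

Emit:
play_rows(
  deltas=[
    [[0.14,-0.38,0,-0.15],[0.14,-0.38,0,-0.3],[0.14,-0.38,0,-0.44],[0.14,-0.38,0,-0.44],[0.14,-0.38,0,-0.44],[0.14,-0.38,0,-0.44],[0.14,-0.38,0,-0.44],[0.14,-0.38,0,-0.44]],
  ],
)

```text
clock: 1.85
tcp_pos: [549.7, 129.7, 292.9]
tcp_rot: [0.0, 0.965, 0.26, 0.0]
contact_force: [0.2, -0.8, -0.3]
grip_width: 0.705
finger_force: 0.0
```

```bash
python3 - <<'E'
from h import *
o=ctrl.get_obs(); R=rot(o["tcp_rot"]); print(o["clock"],o["joint_pos"].round(2),o["tcp_pos"].round(0),R.round(3))
print(move([566,209,250]))
c=cam("wrist"); cv2.imwrite("pics/w1.png",c["img"]); np.savez("pics/w1.npz",R=c["R"],t=c["t"],fx=c["fx"],fy=c["fy"],cx=c["cx"],cy=c["cy"])
E
```

```text
1.85 [ 0.23  0.23  0.04  1.39 -0.    2.85] [550. 130. 293.] [[ 0.864  0.503  0.   ]
 [ 0.503 -0.864 -0.   ]
 [ 0.     0.    -1.   ]]
[ 0.05395846 -0.0603831   0.04290104]
```

View pics/w1.png

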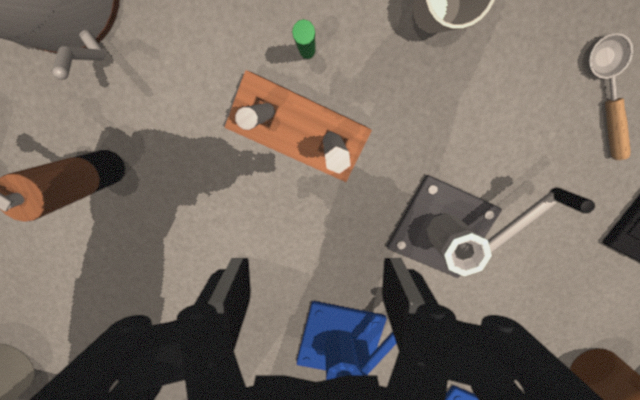

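The wrist view confirms it: the left (far) post at (246,118) is round and the right one at (338,160) is hexagonal. The mouth rim is at (467,254) and the handle top at (588,206).

```bash
python3 - <<'E'
from h import *
np.set_printoptions(precision=4,suppress=True)
d=dict(np.load("pics/w1.npz")); im=cv2.imread("pics/w1.png")
print(plane(d,(246.5,118.5),150),plane(d,(338,160),150),plane(d,(467,254),92),plane(d,(588,206),120))
for n,(x,y) in {"rnd":(247,118),"hex":(338,160)}.items():
    w=im[y-22:y+22,x-22:x+22]; m=(w.min(2)>165).astype(np.uint8); k,l,s,ce=cv2.connectedComponentsWithStats(m); i=1+s[1:,4].argmax(); p=ce[i]+[x-22,y-22]; print(n,s[i],p,plane(d,p,150))
print(move([566,209,101]),ctrl.get_obs()["grip_width"])
E
```

```text
[567.205  211.9859 150.    ] [576.374 122.47  150.   ] [549.7742 -77.8041  92.    ] [ 663.2799 -134.6092  120.    ]
rnd [ 11  12  21  21 346] [246.0925 117.948 ] [567.4493 212.513  150.    ]
hex [  9   9  25  26 472] [337.2754 159.5572] [576.3893 123.2601 150.    ]
[ 0.0488 -0.0538  0.1914] 0.6955116215426067
```

Emit:
play_rows(
  deltas=[
    [[0.03,-0.034,0.04,0],[0.0555,-0.062,0.08,0],[0.0555,-0.062,0.09,0],[0.0555,-0.062,0.12,0],[0.0555,-0.062,0.155,0],[0.0555,-0.062,0.18,0],[0.0555,-0.062,0.192,0],[0.0555,-0.062,0.192,0]],
  ],
)

```text
clock: 2.7
tcp_pos: [565.1, 208.4, 99.1]
tcp_rot: [0.0, 0.966, 0.26, -0.002]
contact_force: [0.2, -0.2, 0.1]
grip_width: 0.698
finger_force: 0.0
```

Emit:
play_rows(
  deltas=[
    [[0,0,0,0],[0,0,0,0],[0,0,0,0],[0,0,0,0],[0,0,0,0],[0,0,0,0]],
  ],
  hand=-1,
  grip_force=50,
)

```text
clock: 3.3
tcp_pos: [567.7, 209.7, 102.7]
tcp_rot: [-0.0, 0.965, 0.26, 0.002]
contact_force: [-0.3, 0.5, 5.4]
grip_width: 0.211
finger_force: 48.9
```

```bash
python3 - <<'E'
from h import *
o=ctrl.get_obs(); print(o["clock"],o["joint_pos"].round(2),o["tcp_pos"].round(1),o["contact_force"],o["ft_torque"],o["finger_force"],o["grip_width"])
c=cam("wrist"); cv2.imwrite("pics/w2.png",c["img"])
E
```

```text
3.3 [ 0.35  0.38 -0.19  1.    0.    2.97] [567.7 209.7 102.7] [-0.29545496  0.46155097  5.42565537] [ 0.10182662  0.11666185 -0.05097888] 48.94028306007385 0.21098844689124727
```

View pics/w2.png

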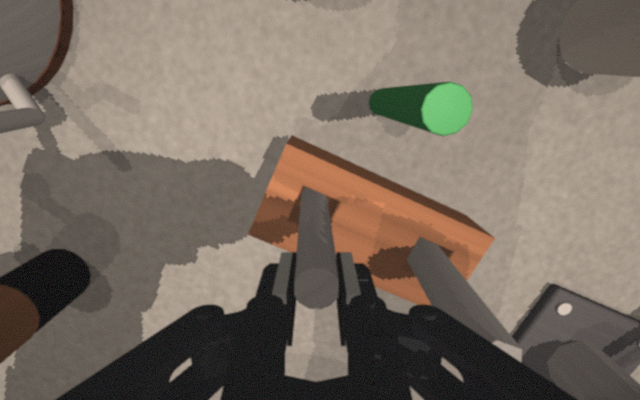

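The round post is gripped between the pads, with its top at about (317,292). The hex and green posts are undisturbed. Lifting now.

Emit:
play_rows(
  deltas=[
    [[0,0,-0.01,0],[0,0,-0.03,0],[0,0,-0.06,0],[0,0,-0.1,0],[0,0,-0.13,0],[0,0,-0.14,0],[0,0,-0.14,0],[0,0,-0.14,0]],
  ],
)

```text
clock: 4.15
tcp_pos: [565.5, 208.7, 239.0]
tcp_rot: [0.0, 0.966, 0.26, -0.001]
contact_force: [-0.0, -0.8, -4.1]
grip_width: 0.209
finger_force: 49.2
```

```bash
python3 - <<'E'
from h import *
np.set_printoptions(precision=4,suppress=True)
im=cv2.imread("pics/w2.png")
w=im[265:312,290:345]; print(w[::6,27].tolist())
c=cam("wrist")  # after lift
o=ctrl.get_obs(); R=rot(o["tcp_rot"]); print(o["clock"],o["joint_pos"].round(2),o["tcp_pos"],o["contact_force"],o["ft_torque"],o["grip_width"])
cv2.imwrite("pics/w3.png",c["img"])
s=cam("side")
g=lambda im,x,y,w,h:cv2.resize(im[y:y+h,x:x+w],(400,400),interpolation=cv2.INTER_CUBIC)
u=proj(s,o["tcp_pos"]).astype(int);print(u)
cv2.imwrite("pics/c3.png",np.hstack([g(c["img"],240,180,160,160),g(s["img"],u[0]-45,u[1]-50,100,100)]))
# post top in tool frame, plane at tool z of top
T=c["R"]@np.eye(3)
for z in (150,):
    p=plane(dict(c,),(317,292),o["tcp_pos"][2]+150-102.7); print(p, R.T@(p-o["tcp_pos"]))
print(move([548.5,-80,o["tcp_pos"][2]]))
E
```

```text
[[77, 82, 85], [81, 88, 93], [83, 88, 95], [78, 82, 90], [79, 83, 90], [77, 82, 89], [81, 84, 90], [90, 95, 100]]
4.2 [ 0.35  0.31  0.03  1.29 -0.    2.97] [565.1827 208.6029 238.5035] [ 0.1207 -0.5647 -3.3728] [ 0.0024 -0.0181  0.0204] 0.20927109659536897
[337 113]
[565.4854 208.9255 285.8035] [  0.2544  -0.1557 -47.3011]
[-0.1594  0.2411  0.0004]
```

View pics/c3.png

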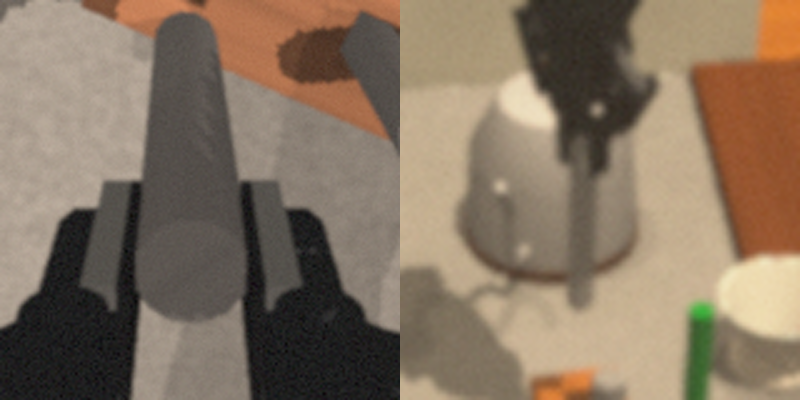

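```bash
python3 - <<'E'
from h import *
np.set_printoptions(precision=4,suppress=True)
c=optics.read_camera("wrist"); W=np.linalg.inv(c["tool_from_camera"]); d=dict(c,R=W[:3,:3],t=W[:3,3])
zt=-47.3
print("top",plane(d,(316.8,288),zt))
for x in (-4,0,4): print(x,proj(d,(x+7.5,0,zt+140)),proj(d,(x,0,zt+140)))
o=ctrl.get_obs();print(o["tcp_pos"],rot(o["tcp_rot"]).round(4).tolist())
E
```

```text
top [  2.1645  -0.2728 -47.3   ]
-4 [316.7899 191.4789] [316.773  200.4763]
0 [316.7991 186.6184] [316.782  195.6964]
4 [316.8083 181.7142] [316.7911 190.8737]
[565.2184 208.6393 238.5958] [[0.8644, 0.5028, -0.0034], [0.5028, -0.8644, -0.0013], [-0.0036, -0.0006, -1.0]]
```

Emit:
play_rows(
  deltas=[
    [[-0.012,0.018,0,0],[-0.035,0.052,0,0],[-0.062,0.092,0,0],[-0.09,0.134,0,0],[-0.117,0.175,0,0],[-0.144,0.215,0,0],[-0.158,0.237,0,0],[-0.161,0.241,0,0]],
  ],
)

```text
clock: 5.1
tcp_pos: [547.3, -83.4, 239.5]
tcp_rot: [0.0, 0.966, 0.258, -0.001]
contact_force: [-0.1, -0.4, -4.7]
grip_width: 0.206
finger_force: 49.8
```

Emit:
play_rows(
  deltas=[
    [[0,0,0,0],[0,0,0,0]],
  ],
)

```text
clock: 5.3
tcp_pos: [548.1, -79.3, 240.1]
tcp_rot: [-0.001, 0.965, 0.261, -0.0]
contact_force: [0.3, 0.2, -4.5]
grip_width: 0.208
finger_force: 49.8
```

```bash
python3 - <<'E'
from h import *
np.set_printoptions(precision=4,suppress=True)
c=cam("wrist");o=ctrl.get_obs();print(o["clock"],o["joint_pos"].round(2),o["tcp_pos"],o["contact_force"])
cv2.imwrite("pics/w4.png",c["img"]); np.savez("pics/w4.npz",R=c["R"],t=c["t"],fx=c["fx"],fy=c["fy"],cx=c["cx"],cy=c["cy"])
R=rot(o["tcp_rot"]); print(proj(c,o["tcp_pos"]+R@[1.5,0,92.7]),proj(c,(549,-80,92)))
E
```

```text
5.35 [-0.14  0.21 -0.09  1.27  0.    2.47] [548.276  -79.0403 240.3272] [ 0.2345 -0.8941 -3.0009]
[316.6574 193.5957] [317.9821 178.6024]
```

View pics/w4.png

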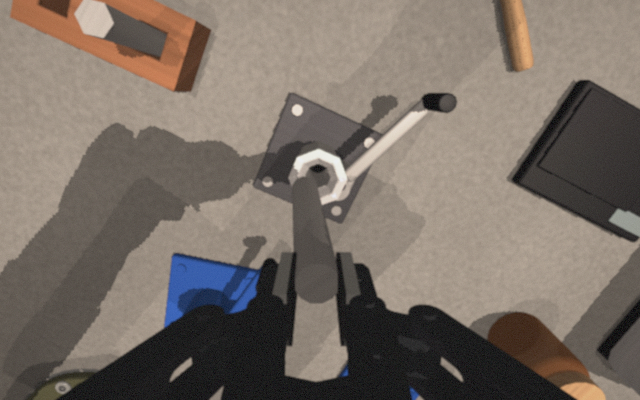

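The post's foot now appears at (303,187), about 12 px left of where a straight post would be (317,193). It may have tilted or still be swinging, so I'll settle with a firmer grip and look again.

Emit:
play_rows(
  deltas=[
    [[0,0,0,0],[0,0,0,0],[0,0,0,0]],
  ],
  grip_force=100,
)

```text
clock: 5.65
tcp_pos: [548.5, -79.5, 240.8]
tcp_rot: [-0.0, 0.965, 0.261, 0.0]
contact_force: [-0.3, 0.3, -4.6]
grip_width: 0.187
finger_force: 97.1
```

```bash
python3 - <<'E'
from h import *
np.set_printoptions(precision=4,suppress=True)
c=cam("wrist");o=ctrl.get_obs();print(o["clock"],o["tcp_pos"],o["contact_force"],o["ft_torque"],rot(o["tcp_rot"]).round(4).tolist())
np.savez("pics/w5.npz",R=c["R"],t=c["t"],fx=c["fx"],fy=c["fy"],cx=c["cx"],cy=c["cy"])
cv2.imwrite("pics/w5.png",cv2.resize(c["img"][130:330,240:400],(480,600),interpolation=cv2.INTER_CUBIC))
R=rot(o["tcp_rot"]); print(proj(c,o["tcp_pos"]+R@[1.5,0,92.7]),proj(c,(549,-80,92)))
E
```

```text
5.7 [548.4915 -79.6462 240.8505] [-0.4481 -0.384  -3.8942] [-0.041   0.0485 -0.0187] [[0.864, 0.5036, 0.0001], [0.5036, -0.864, 0.0], [0.0001, 0.0, -1.0]]
[316.9641 193.9552] [317.402  178.7344]
```

View pics/w5.png

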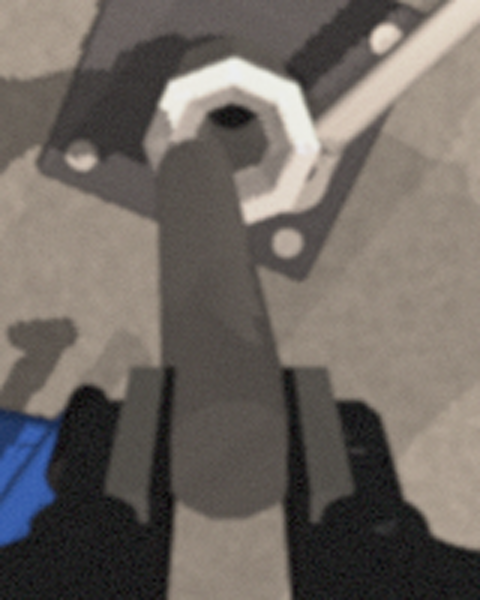

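The tilt is real: the foot is at about (303,176) and the top at (317,283). I'll estimate the post's axis in the tool frame, plus the mouth centre.

```bash
python3 - <<'E'
from h import *
from scipy.optimize import least_squares
np.set_printoptions(precision=3,suppress=True)
c=optics.read_camera("wrist"); W=np.linalg.inv(c["tool_from_camera"]); d=dict(c,R=W[:3,:3],t=W[:3,3])
top=np.array([240+231/3,130+461/3]); tip=np.array([240+190/3,130+138/3])
mid=np.array([240+(158+251)/6,130+230/3]) # silhouette mid at a row
for x0 in (0,1.5,3):
    g=np.array([x0,0,-18.7])
    def f(p):
        u=np.array([p[0],p[1],1]);u/=np.linalg.norm(u);s=p[2]
        return np.r_[proj(d,g-s*u)-top, proj(d,g+(140-s)*u+[7.5,0,0])-tip]
    r=least_squares(f,[0,0,28]); u=np.array([r.x[0],r.x[1],1]);u/=np.linalg.norm(u)
    print(x0,r.x,r.fun,"foot",g+(140-r.x[2])*u,"top",g-r.x[2]*u)
m=dict(np.load("pics/w5.npz"))
for q in [(240+237/3,130+138/3)]: print("mouth",plane(m,q,92))
s=cam("side"); o=ctrl.get_obs(); u=proj(s,o["tcp_pos"]).astype(int);print(u)
cv2.imwrite("pics/c6.png",cv2.resize(s["img"][u[1]-40:u[1]+80,u[0]-60:u[0]+100],(800,600),interpolation=cv2.INTER_CUBIC))
R=rot(o["tcp_rot"])
for t in [(1.5,0,92.7),(6,-9,92.7)]: print((proj(s,o["tcp_pos"]+R@t)-(u-[60,40]))*5)
E
```

```text
0 [ 0.056 -0.083 19.364] [ 4.009 -0.674  1.19  -0.198] foot [  6.731  -9.941 101.337] top [ -1.08    1.596 -37.968]
1.5 [ 0.05  -0.081 21.807] [ 4.501 -0.764  1.551 -0.261] foot [ 7.342 -9.569 98.96 ] top [  0.422   1.766 -40.409]
3 [ 0.043 -0.079 24.306] [ 4.983 -0.851  1.975 -0.334] foot [ 7.975 -9.151 96.525] top [  1.955   1.922 -42.907]
mouth [552.072 -79.961  92.   ]
[342 185]
[302.582 332.354]
[299.086 317.602]
```

View pics/c6.png

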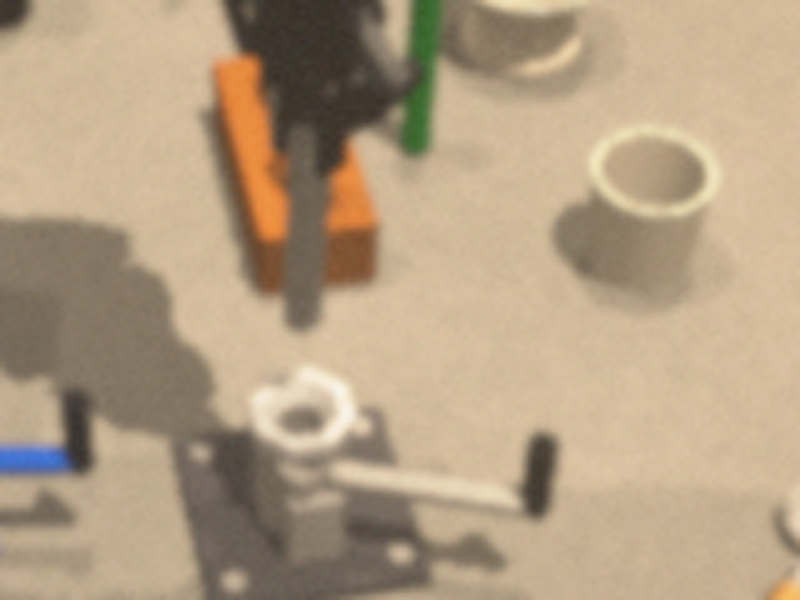

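The side view agrees: the foot leans about 12 mm towards +y (it lagged during the fast move), so the tilt is roughly 5.5°. I'll bring the foot over the mouth, ease it into the bore, then shift the hand so the bore stands the post upright.

Emit:
play_rows(
  deltas=[
    [[-0.002,0.003,0.005,0],[-0.004,0.007,0.015,0],[-0.006,0.01,0.028,0],[-0.006,0.01,0.04,0],[-0.006,0.01,0.05,0],[-0.006,0.01,0.057,0],[-0.006,0.01,0.062,0],[-0.006,0.01,0.064,0]],
  ],
  grip_force=45,
)

```text
clock: 6.6
tcp_pos: [548.0, -91.7, 176.2]
tcp_rot: [-0.0, 0.965, 0.26, -0.0]
contact_force: [-0.9, -0.5, -4.1]
grip_width: 0.195
finger_force: 97.2
```

```bash
python3 - <<'E'
from h import *
np.set_printoptions(precision=3,suppress=True)
o=ctrl.get_obs();print(o["clock"],o["tcp_pos"],o["contact_force"],o["ft_torque"])
c=cam("wrist"); cv2.imwrite("pics/w7.png",cv2.resize(c["img"][100:340,200:440],(600,600),interpolation=cv2.INTER_CUBIC))
E
```

```text
6.6 [548.04  -91.718 176.242] [-0.911 -0.503 -4.089] [0.033 0.039 0.013]
```

View pics/w7.png

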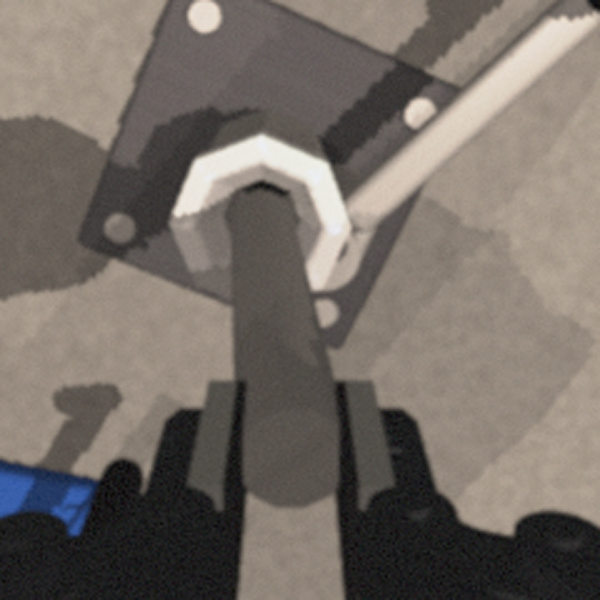

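The foot sits centred inside the funnel (crop col ≈262, matching the mouth), with no contact force yet. I'll lower it in small steps.

Emit:
play_rows(
  deltas=[
    [[0,0,0.003,0],[0,0,0.006,0],[0,0,0.009,0],[0,0,0.012,0],[0,0,0.012,0]],
  ],
)

```text
clock: 7.15
tcp_pos: [547.9, -91.8, 164.3]
tcp_rot: [-0.0, 0.966, 0.26, -0.0]
contact_force: [-0.2, -0.1, -4.0]
grip_width: 0.185
finger_force: 97.2
```

Emit:
play_rows(
  deltas=[
    [[0.0005,-0.001,0,0],[0.0015,-0.0025,0,0],[0.0025,-0.0045,0,0],[0.0025,-0.0045,0,0]],
  ],
  hand=-1,
  grip_force=40,
)

```text
clock: 7.55
tcp_pos: [548.7, -87.3, 165.2]
tcp_rot: [0.001, 0.966, 0.26, 0.0]
contact_force: [0.9, -3.4, -3.2]
grip_width: 0.182
finger_force: 96.8
```

Emit:
play_rows(
  deltas=[
    [[0.0005,-0.001,0,0],[0.001,-0.002,0,0],[0.0015,-0.003,0,0],[0.002,-0.0035,0,0],[0.002,-0.0035,0,0]],
  ],
)

```text
clock: 8.05
tcp_pos: [549.1, -84.3, 165.6]
tcp_rot: [0.002, 0.966, 0.26, 0.001]
contact_force: [1.7, -6.6, -2.0]
grip_width: 0.185
finger_force: 96.7
```

Emit:
play_rows(
  deltas=[
    [[0,0,0.002,0],[0.0005,-0.001,0.004,0],[0.001,-0.002,0.006,0],[0.0015,-0.003,0.008,0],[0.0015,-0.003,0.008,0]],
  ],
)

```text
clock: 8.55
tcp_pos: [549.7, -82.0, 158.2]
tcp_rot: [0.003, 0.966, 0.26, 0.001]
contact_force: [0.9, -9.1, -0.5]
grip_width: 0.191
finger_force: 96.9
```

Emit:
play_rows(
  deltas=[
    [[0,0,0,0],[0,0,0,0],[0,-0.001,0,0],[0.0005,-0.002,0,0]],
  ],
  hand=-0.3,
  grip_force=40,
)

```text
clock: 8.95
tcp_pos: [547.1, -76.8, 156.8]
tcp_rot: [-0.0, 0.965, 0.26, 0.0]
contact_force: [-0.6, 0.3, -0.2]
grip_width: 0.351
finger_force: 0.0
```

```bash
python3 - <<'E'
from h import *
np.set_printoptions(precision=3,suppress=True)
o=ctrl.get_obs();print(o["clock"],o["tcp_pos"],o["contact_force"],o["ft_torque"],o["grip_width"],o["finger_force"])
c=cam("wrist"); np.savez("pics/w8.npz",R=c["R"],t=c["t"],fx=c["fx"],fy=c["fy"],cx=c["cx"],cy=c["cy"])
cv2.imwrite("pics/w8.png",c["img"])
g=c["img"][200:340,270:370]; cv2.imwrite("pics/w8c.png",cv2.resize(g,(430,600),interpolation=cv2.INTER_CUBIC))
R=rot(o["tcp_rot"])
for z in (150,160,170,180,190): print(z,proj(c,(549.5,-80,z)))
E
```

```text
8.95 [547.116 -76.786 156.815] [-0.575  0.261 -0.176] [-0.04  -0.075  0.036] 0.3506734216275554 0.0
150 [324.189 238.572]
160 [324.594 246.136]
170 [325.043 254.528]
180 [325.544 263.892]
190 [326.107 274.408]
```

View pics/w8c.png

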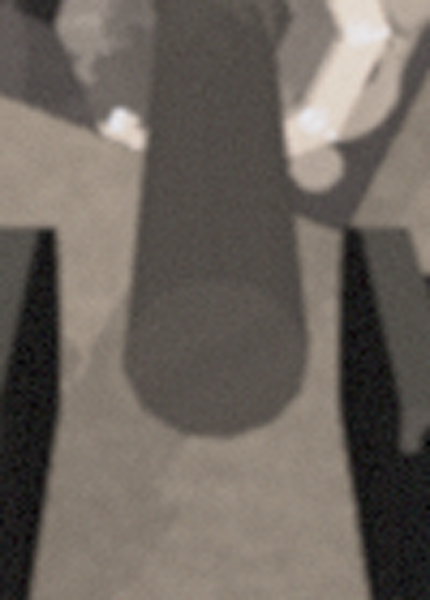

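The post now stands upright in the bore, with its top at px (320,284), resting on the ball. I've used all 10 pictures, so the rest is by numbers. I'll centre the hand on the post and regrip.

```bash
python3 - <<'E'
from h import *
np.set_printoptions(precision=4,suppress=True)
d=dict(np.load("pics/w8.npz"))
for z in (193,197): print(plane(d,(320.2,284),z))
print(abs(proj(d,(547,-78,195))-proj(d,(547,-58,195))),"width px measured",180/4.3)
print(move([548,-78,146]))
E
```

```text
[545.4702 -79.2498 193.    ]
[547.5198 -77.9949 197.    ]
[40.2512 20.7716] width px measured 41.86046511627907
[0.0001 0.0016 0.0108]
```

Emit:
play_rows(
  deltas=[
    [[0,0.0015,0.004,0],[0,0.0015,0.008,0],[0,0.0015,0.011,0],[0,0.0015,0.011,0]],
  ],
)

```text
clock: 9.4
tcp_pos: [547.5, -78.6, 145.0]
tcp_rot: [-0.0, 0.966, 0.26, -0.001]
contact_force: [-0.1, -0.2, 0.7]
grip_width: 0.349
finger_force: 0.0
```

Emit:
play_rows(
  deltas=[
    [[0,0,0,0],[0,0,0,0],[0,0,0,0],[0,0,0,0],[0,0,0,0]],
  ],
  hand=-1,
  grip_force=60,
)

```text
clock: 9.9
tcp_pos: [548.0, -78.6, 145.7]
tcp_rot: [-0.0, 0.966, 0.26, -0.0]
contact_force: [0.2, 0.8, -2.1]
grip_width: 0.204
finger_force: 58.6
```

Emit:
play_rows(
  deltas=[
    [[0,0,0.001,0],[0,0,0.002,0],[0,0,0.003,0],[0,0,0.004,0]],
  ],
  grip_force=80,
)

```text
clock: 10.3
tcp_pos: [548.7, -78.5, 142.7]
tcp_rot: [0.0, 0.966, 0.26, 0.001]
contact_force: [-1.7, 0.2, 5.4]
grip_width: 0.196
finger_force: 78.7
```

Emit:
play_rows(
  deltas=[
    [[0,0,0.001,0],[0,0,0.002,0],[0,0,0.003,0]],
  ],
)

```text
clock: 10.6
tcp_pos: [548.3, -78.7, 139.0]
tcp_rot: [0.0, 0.966, 0.26, 0.0]
contact_force: [0.4, 0.1, 3.9]
grip_width: 0.198
finger_force: 78.7
```

Emit:
play_rows(
  deltas=[
    [[0,0,0.001,0],[0,0,0.002,0],[0,0,0.003,0]],
  ],
)

```text
clock: 10.9
tcp_pos: [548.2, -78.7, 135.8]
tcp_rot: [0.0, 0.966, 0.26, 0.0]
contact_force: [0.4, -0.1, 4.9]
grip_width: 0.197
finger_force: 78.7
```

Emit:
play_rows(
  deltas=[
    [[0,0,0.001,0],[0,0,0.002,0],[0,0,0.003,0]],
  ],
)

```text
clock: 11.2
tcp_pos: [548.2, -78.7, 132.8]
tcp_rot: [0.0, 0.966, 0.26, 0.0]
contact_force: [-0.4, 0.1, 4.5]
grip_width: 0.2
finger_force: 78.8
```

Steady drag at about 4.5 N net. I'll keep going in small steps.

Emit:
play_rows(
  deltas=[
    [[0,0,0.001,0],[0,0,0.002,0],[0,0,0.003,0]],
  ],
)

```text
clock: 11.5
tcp_pos: [548.1, -78.7, 129.7]
tcp_rot: [0.0, 0.966, 0.26, 0.0]
contact_force: [-0.5, 0.2, 5.1]
grip_width: 0.199
finger_force: 78.8
```

Emit:
play_rows(
  deltas=[
    [[0,0,0.001,0],[0,0,0.002,0]],
  ],
)

```text
clock: 11.7
tcp_pos: [548.1, -78.7, 127.8]
tcp_rot: [0.0, 0.966, 0.26, 0.0]
contact_force: [0.5, -0.1, 5.5]
grip_width: 0.195
finger_force: 78.8
```

Emit:
play_rows(
  deltas=[
    [[0,0,0.001,0],[0,0,0.002,0]],
  ],
)

```text
clock: 11.9
tcp_pos: [548.2, -78.6, 125.8]
tcp_rot: [0.0, 0.966, 0.26, 0.0]
contact_force: [-0.0, -0.3, 4.9]
grip_width: 0.199
finger_force: 78.8
```

Emit:
play_rows(
  deltas=[
    [[0,0,0.001,0],[0,0,0.002,0]],
  ],
)

```text
clock: 12.1
tcp_pos: [548.2, -78.7, 123.8]
tcp_rot: [0.0, 0.966, 0.26, 0.0]
contact_force: [-0.5, 0.0, 4.2]
grip_width: 0.198
finger_force: 78.8
```

Emit:
play_rows(
  deltas=[
    [[0,0,0.001,0],[0,0,0.002,0]],
  ],
)

```text
clock: 12.3
tcp_pos: [548.2, -78.6, 121.8]
tcp_rot: [0.0, 0.966, 0.26, 0.0]
contact_force: [0.5, 1.0, 6.1]
grip_width: 0.197
finger_force: 78.8
```

Emit:
play_rows(
  deltas=[
    [[0,0,0.001,0],[0,0,0.002,0]],
  ],
)

```text
clock: 12.5
tcp_pos: [548.5, -78.5, 120.2]
tcp_rot: [-0.0, 0.966, 0.26, 0.0]
contact_force: [-0.5, 0.2, 9.2]
grip_width: 0.196
finger_force: 79.0
```

Emit:
play_rows(
  deltas=[
    [[0,0,0.001,0],[0,0,0.0015,0],[0,0,0.0015,0]],
  ],
)

```text
clock: 12.8
tcp_pos: [548.7, -78.4, 119.2]
tcp_rot: [-0.0, 0.965, 0.26, 0.001]
contact_force: [-0.1, 0.2, 10.3]
grip_width: 0.2
finger_force: 79.3
```

Emit:
play_rows(
  deltas=[
    [[0,0,0.0005,0],[0,0,0.001,0],[0,0,0.001,0]],
  ],
)

```text
clock: 13.1
tcp_pos: [549.0, -78.3, 118.6]
tcp_rot: [-0.0, 0.965, 0.26, 0.001]
contact_force: [-1.6, 0.8, 12.6]
grip_width: 0.199
finger_force: 79.7
```

Emit:
play_rows(
  deltas=[
    [[0,0,0.0005,0],[0,0,0.001,0],[0,0,0.001,0]],
  ],
)

```text
clock: 13.4
tcp_pos: [549.2, -78.3, 118.0]
tcp_rot: [0.0, 0.965, 0.26, 0.001]
contact_force: [-1.1, 1.6, 14.4]
grip_width: 0.206
finger_force: 79.8
```

Emit:
play_rows(
  deltas=[
    [[0,0,0,0],[0,0,0,0],[0,0,0,0]],
  ],
)

```text
clock: 13.7
tcp_pos: [549.2, -78.3, 117.9]
tcp_rot: [0.0, 0.965, 0.26, 0.001]
contact_force: [-1.2, 1.4, 15.2]
grip_width: 0.199
finger_force: 79.8
```

Firm contact: about 3 mm of pad travel (roughly 12–13 N), under the 5 mm crush limit. Releasing and retreating upward.

Emit:
play_rows(
  deltas=[
    [[0,0,0,0],[0,0,0,0],[0,0,0,0],[0,0,0,0]],
  ],
  hand=0,
)

```text
clock: 14.1
tcp_pos: [547.5, -78.6, 115.6]
tcp_rot: [-0.0, 0.966, 0.26, -0.001]
contact_force: [0.9, -0.1, -0.3]
grip_width: 0.504
finger_force: 0.0
```

```bash
python3 - <<'E'
from h import *
np.set_printoptions(precision=3,suppress=True)
o=ctrl.get_obs();print(o["clock"],o["tcp_pos"],o["contact_force"],o["grip_width"],o["joint_pos"])
c=cam("wrist");cv2.imwrite("pics/w9.png",c["img"])
# post top ellipse: print row profile down the middle column & widths
g=cv2.cvtColor(c["img"],cv2.COLOR_BGR2GRAY); g=cv2.GaussianBlur(g,(3,3),0)
print(g[230:350:4,317].tolist()); print({r:g[r,280:356:4].tolist() for r in (280,295,310)})
m=np.array([662.8,-135]);b=np.array([549,-79.5])
# hinge: 115 from handle, 25 from bore: two circle intersections
v=m-b;D=np.linalg.norm(v);a=(25**2-115**2+D*D)/(2*D);h=np.sqrt(max(0,625-a*a));e=v/D;n=np.array([-e[1],e[0]])
for s in (1,-1): H=b+a*e+s*h*n; w=m-H; print(H,np.degrees(np.arctan2(w[1],w[0])),D,a)
E
```

```text
14.1 [547.513 -78.582 115.644] [ 0.924 -0.079 -0.277] 0.5035769347086988 [-0.143  0.278 -0.3    0.995 -0.     2.472]
[80, 80, 78, 80, 79, 78, 78, 79, 79, 79, 79, 80, 88, 87, 87, 84, 84, 85, 86, 87, 85, 91, 131, 141, 141, 138, 128, 139, 140, 135]
{280: [148, 148, 149, 144, 79, 83, 87, 86, 87, 87, 88, 87, 86, 78, 77, 128, 132, 128, 131], 295: [147, 148, 130, 105, 87, 87, 88, 86, 84, 84, 83, 85, 86, 87, 86, 124, 135, 139, 138], 310: [128, 128, 125, 131, 130, 109, 86, 87, 87, 85, 87, 84, 87, 128, 142, 141, 136, 137, 141]}
[570.387 -66.554] -36.52557846178206 126.61236116588297 13.548005772932488
[ 551.967 -104.323] -15.471193254359182 126.61236116588297 13.548005772932488
```

The post is released and standing free. Next I'll retreat upward, then move over the lever handle while turning the wrist so the pads face along the swing.

Emit:
play_rows(
  deltas=[
    [[0,0,-0.02,0],[0,0,-0.05,0],[0,0,-0.09,0],[0.005,0.008,-0.105,-0.14],[0.025,0.037,-0.105,-0.28],[0.05,0.075,-0.105,-0.42],[0.067,0.101,-0.105,-0.56],[0.071,0.106,-0.105,-0.7]],
  ],
)

```text
clock: 14.95
tcp_pos: [665.0, -136.2, 219.8]
tcp_rot: [0.0, 0.816, 0.578, -0.0]
contact_force: [0.0, 0.0, -0.9]
grip_width: 0.497
finger_force: 0.0
```

Emit:
play_rows(
  deltas=[
    [[0,0,0,-0.14],[0,0,0,-0.28],[0,0,0,-0.42],[0,0,0,-0.56],[0,0,0,-0.7],[0,0,0,-0.84],[0,0,0,-0.98],[0,0,0,-1.12]],
  ],
)

```text
clock: 15.75
tcp_pos: [662.6, -134.6, 220.8]
tcp_rot: [-0.0, 0.384, 0.923, -0.0]
contact_force: [-0.3, 0.4, -0.8]
grip_width: 0.501
finger_force: 0.0
```

Emit:
play_rows(
  deltas=[
    [[0,0,0,-0.14],[0,0,0,-0.28],[0,0,0,-0.42],[0,0,0,-0.53],[0,0,0,-0.53]],
  ],
)

```text
clock: 16.25
tcp_pos: [662.6, -134.6, 220.9]
tcp_rot: [-0.0, 0.132, 0.991, 0.0]
contact_force: [-0.0, 0.2, 0.3]
grip_width: 0.5
finger_force: 0.0
```

```bash
python3 - <<'E'
from h import *
np.set_printoptions(precision=4,suppress=True)
c=cam("wrist");o=ctrl.get_obs();print(o["clock"],o["tcp_pos"],o["contact_force"],o["grip_width"],o["joint_pos"])
cv2.imwrite("pics/w10.png",c["img"])
R=rot(o["tcp_rot"]);print(R)
q=proj(c,(662.8,-135,120));print(q,proj(c,(662.8,-135,81)),proj(c,(549,-79.5,165)))
# black handle top: dark blob near prediction
x,y=q.astype(int); w=c["img"][y-45:y+45,x-50:x+50]; m=(w.max(2)<60).astype(np.uint8)
k,l,s,ce=cv2.connectedComponentsWithStats(m)
for i in range(1,k):
    if s[i,4]>60: print(s[i]+[x-50,y-45,0,0,0],ce[i]+[x-50,y-45])
print(move([662.8,-135,92]))
E
```

```text
16.3 [ 662.6032 -134.5722  220.93  ] [0.7236 0.1    0.6484] 0.5033857239202364 [-0.2004  0.4585  0.2031  1.316  -0.      0.0668]
[[-0.9645  0.264  -0.0006]
 [ 0.264   0.9645  0.0001]
 [ 0.0006 -0.     -1.    ]]
[314.7086 193.9113] [314.8442 182.223 ] [354.9722  11.9654]
[307 173  16  28 219] [315.2146 182.6621]
[-0.0004 -0.0004  0.1289]
```

The handle is where predicted: dark blob at (315,183), within 1–2 mm. Descending around it.

Emit:
play_rows(
  deltas=[
    [[0,0,0.03,0],[0,0,0.07,0],[0,0,0.105,0],[0,0,0.122,0],[0,0,0.128,0],[0,0,0.128,0],[0,0,0.128,0]],
  ],
)

```text
clock: 17.0
tcp_pos: [663.7, -134.8, 94.7]
tcp_rot: [0.001, 0.132, 0.991, -0.0]
contact_force: [0.3, 0.1, 0.6]
grip_width: 0.503
finger_force: 0.0
```

Emit:
play_rows(
  deltas=[
    [[0,0,0,0],[0,0,0,0],[0,0,0,0]],
  ],
  hand=-0.5,
  grip_force=20,
)

```text
clock: 17.3
tcp_pos: [663.3, -134.7, 94.2]
tcp_rot: [0.001, 0.132, 0.991, -0.0]
contact_force: [0.1, -0.2, -0.2]
grip_width: 0.254
finger_force: 0.0
```

Emit:
play_rows(
  deltas=[
    [[0.0001,-0.0058,0,0.05],[0.0006,-0.0115,0,0.1],[0.0013,-0.0172,0,0.15],[0.0023,-0.0229,0,0.2],[0.0036,-0.0285,0,0.25],[0.0051,-0.034,0,0.3],[0.007,-0.0394,0,0.35],[0.0091,-0.0448,0,0.4]],
  ],
)

```text
clock: 18.1
tcp_pos: [642.3, -175.7, 93.6]
tcp_rot: [0.0, 0.327, 0.945, 0.0]
contact_force: [-0.6, -0.8, 0.0]
grip_width: 0.254
finger_force: 0.0
```

```bash
cat > hd.py <<'E'
from h import *
np.set_printoptions(precision=2,suppress=True)
o=ctrl.get_obs();print(o["clock"],o["tcp_pos"],o["contact_force"],o["grip_width"],o["joint_pos"])
H=np.array([552,-104.3])
for n in ("side","top"):
    c=cam(n); cv2.imwrite(f"pics/hd_{n}_{o['clock']:.1f}.png",c["img"])
    # arm brightness along candidate lever angles (arm top z 80, r 50..95)
    S=[]
    for a in range(-10,-115,-3):
        v=[]
        for r in range(45,95,5):
            p=proj(c,(H[0]+r*np.cos(np.radians(a)),H[1]+r*np.sin(np.radians(a)),80)).round().astype(int)
            v.append(c["img"][p[1],p[0]].mean())
        S.append((a,int(np.mean(v))))
    print(n,S)
E
python3 hd.py
```

```text
18.1 [ 642.3  -175.71   93.64] [-0.61 -0.85  0.02] 0.2544631990190682 [-0.27  0.49 -0.04  1.04  0.    0.4 ]
side [(-10, 131), (-13, 117), (-16, 111), (-19, 108), (-22, 112), (-25, 116), (-28, 116), (-31, 118), (-34, 117), (-37, 113), (-40, 108), (-43, 101), (-46, 95), (-49, 89), (-52, 84), (-55, 81), (-58, 82), (-61, 81), (-64, 76), (-67, 73), (-70, 75), (-73, 75), (-76, 76), (-79, 78), (-82, 82), (-85, 90), (-88, 97), (-91, 103), (-94, 106), (-97, 108), (-100, 110), (-103, 111), (-106, 109), (-109, 104), (-112, 101)]
top [(-10, 65), (-13, 52), (-16, 43), (-19, 48), (-22, 52), (-25, 57), (-28, 60), (-31, 64), (-34, 65), (-37, 66), (-40, 68), (-43, 70), (-46, 71), (-49, 71), (-52, 72), (-55, 73), (-58, 73), (-61, 73), (-64, 74), (-67, 74), (-70, 74), (-73, 74), (-76, 75), (-79, 75), (-82, 75), (-85, 76), (-88, 75), (-91, 75), (-94, 76), (-97, 76), (-100, 76), (-103, 76), (-106, 76), (-109, 76), (-112, 76)]
```

```bash
sed -i 's/("side","top")/("wrist",)/; s/"img"\]\[p\[1\],p\[0\]\].mean()/"img"][min(max(p[1],0),399),min(max(p[0],0),639)].mean()/' hd.py; cat >> hd.py <<'E'
x,y=proj(c,o["tcp_pos"]+rot(o["tcp_rot"])@[0,0,-26]).astype(int); print("handle-top pred if caged",x,y)
for r in (y-12,y,y+12): print(r,c["img"][r,x-60:x+61:4].max(1).tolist())
E
python3 hd.py
```

```text
18.2 [ 642.01 -176.02   93.65] [0.26 0.42 0.01] 0.2517114930813066 [-0.27  0.49 -0.04  1.04 -0.    0.4 ]
wrist [(-10, 101), (-13, 109), (-16, 108), (-19, 104), (-22, 100), (-25, 85), (-28, 98), (-31, 106), (-34, 110), (-37, 112), (-40, 106), (-43, 109), (-46, 110), (-49, 111), (-52, 107), (-55, 108), (-58, 109), (-61, 110), (-64, 110), (-67, 113), (-70, 116), (-73, 118), (-76, 130), (-79, 132), (-82, 133), (-85, 133), (-88, 135), (-91, 135), (-94, 134), (-97, 135), (-100, 135), (-103, 132), (-106, 132), (-109, 131), (-112, 131)]
handle-top pred if caged 315 268
256 [141, 140, 146, 139, 131, 122, 83, 80, 69, 30, 151, 155, 154, 154, 156, 155, 154, 154, 148, 150, 157, 117, 22, 80, 82, 94, 161, 150, 151, 148, 155]
268 [144, 114, 19, 24, 23, 76, 80, 80, 22, 21, 158, 151, 154, 155, 159, 154, 154, 153, 150, 150, 155, 117, 29, 70, 79, 78, 57, 27, 32, 58, 155]
280 [125, 33, 22, 25, 73, 81, 82, 63, 29, 19, 147, 149, 150, 149, 156, 152, 156, 151, 154, 155, 145, 90, 28, 33, 80, 80, 80, 38, 29, 33, 38]
```

Nothing dark lies between the fingers, so the handle wasn't caught. Locating it numerically.

```bash
python3 - <<'E'
from h import *
np.set_printoptions(precision=1,suppress=True)
c=cam("wrist");o=ctrl.get_obs()
def comps(m,lo,tag,z):
    k,l,s,ce=cv2.connectedComponentsWithStats(m.astype(np.uint8))
    for i in range(1,k):
        if s[i,4]>lo: print(tag,s[i],ce[i],plane(c,ce[i],z)[:2])
im=c["img"]
comps(im.max(2)<60,80,"dark",115); comps(im.min(2)>175,40,"bright",80)
for a in (-15.5,-20,-26,-38.6): 
    r=np.radians(a); p=[552+115*np.cos(r),-104.3+115*np.sin(r)]; print(a,proj(c,p+[120]),proj(c,p+[85]))
E
```

```text
dark [ 344   16  113   94 2338] [377.1  58.1] [585.  -99.2]
dark [ 295   56   50   80 1566] [317.8  94.5] [ 581.4 -126.6]
dark [ 377  207   49   58 1655] [401.5 235.9] [ 655.7 -134.5]
dark [   55   253   523   147 34604] [311.6 354.2] [ 683.  -209.9]
bright [375 200   8   9  42] [379.1 204.2] [ 649.4 -135.5]
bright [488 316  31  21 217] [507.2 327.1] [ 767.2 -118.2]
-15.5 [411.7 252.1] [395.1 224.5]
-20 [392.9 258.2] [379.6 229.7]
-26 [367.6 264.3] [358.7 234.8]
-38.6 [313.9 269.1] [314.2 238.9]
```

```bash
python3 - <<'E'
from h import *
from scipy.optimize import least_squares
np.set_printoptions(precision=1,suppress=True)
c=cam("wrist");o=ctrl.get_obs()
# rebuild w10 camera
T=np.eye(4);T[:3,:3]=[[-.9645,.264,-.0006],[.264,.9645,.0001],[.0006,0,-1]];T[:3,3]=[662.60,-134.57,220.93]
W=np.linalg.inv(T@c["tool_from_camera"]); d=dict(c,R=W[:3,:3],t=W[:3,3])
d1=dict(np.load("pics/w1.npz"))
def box(cm,p,zb,zt):
    a=np.linspace(0,6.283,40); P=np.array([proj(cm,(p[0]+8*np.cos(t),p[1]+8*np.sin(t),z)) for z in (zb,zt) for t in a]); return np.r_[P.min(0),P.max(0)]
now=np.array([377,207,425,264]); old=np.array([307,173,322,200])
for nm,cm,b in (("now",c,now),("old",d,old)):
    print(nm,b,"pred",box(cm,(662.8,-135),81,120)); 
    r=least_squares(lambda p:box(cm,p,p[2]-p[3],p[2])-b,[662.8,-135,118,35],x_scale=[1,1,5,5]); print(r.x,r.fun)
for i,im in (("now",c["img"]),("old",cv2.imread("pics/w10.png"))):
    m=im.max(2)
    if i=="old": print([m[r,300:332:2].tolist() for r in range(166,210,6)])
    else: print([m[r,366:436:4].tolist() for r in range(200,275,8)])
E
```

```text
now [377 207 425 264] pred [379.2 208.7 428.7 267.6]
[ 661.  -135.4  118.6   37.1] [-0. -0.  0.  0.]
old [307 173 322 200] pred [305.3 174.  324.7 203.3]
[ 683.9 -141.6   39.3   60.2] [-0.  0.  0.  0.]
[[153, 123, 196, 167, 126, 119, 117, 112, 154, 158, 164, 155, 158, 162, 169, 170, 171, 164], [155, 155, 143, 204, 175, 39, 27, 18, 54, 153, 162, 160, 162, 164, 165, 163, 166, 169], [149, 153, 140, 33, 8, 22, 29, 24, 30, 25, 129, 167, 175, 174, 171, 170, 170, 170], [150, 155, 152, 116, 20, 23, 23, 22, 26, 22, 18, 49, 166, 170, 168, 169, 176, 166], [154, 158, 160, 154, 102, 28, 24, 12, 26, 26, 25, 31, 16, 151, 161, 165, 164, 161], [157, 157, 155, 155, 150, 91, 16, 22, 28, 33, 38, 34, 29, 29, 89, 181, 174, 166], [152, 144, 147, 148, 150, 147, 92, 25, 30, 31, 25, 36, 26, 26, 30, 128, 164, 169], [151, 153, 154, 152, 151, 157, 156, 78, 16, 21, 12, 27, 29, 25, 31, 164, 162, 164], [59, 148, 149, 147, 154, 156, 152, 148, 150, 101, 54, 48, 93, 145, 161, 164, 165, 169], [21, 31, 111, 155, 148, 152, 153, 148, 149, 152, 156, 160, 151, 156, 162, 163, 162, 163]]
[[133, 132, 136, 128, 156, 209, 216, 201, 124, 109, 116, 125, 138, 132, 141, 154], [137, 143, 146, 149, 160, 207, 148, 76, 76, 89, 82, 126, 147, 155, 158, 158], [150, 153, 156, 121, 29, 14, 25, 20, 27, 18, 19, 84, 157, 157, 155, 156], [157, 157, 147, 88, 18, 24, 25, 30, 30, 23, 29, 64, 152, 157, 156, 161], [154, 151, 144, 66, 86, 85, 77, 74, 71, 67, 56, 51, 131, 150, 157, 159], [156, 157, 159, 84, 81, 79, 75, 73, 68, 59, 56, 65, 141, 157, 153, 152], [156, 158, 157, 156, 153, 144, 120, 123, 129, 147, 154, 158, 159, 155, 159, 158], [149, 152, 149, 148, 149, 155, 153, 151, 157, 156, 158, 155, 148, 146, 150, 155]]
```

The handle hasn't moved (fit: (661,-135), top at about 119), so the fingers missed it. I'll lift, go back over it, go a little lower and grip it, checking the finger force.

Emit:
play_rows(
  deltas=[
    [[0,0,-0.02,0],[0,0,-0.05,0],[0,0,-0.06,0],[0.003,0.015,-0.06,-0.13],[0.007,0.033,-0.06,-0.27],[0.0098,0.044,-0.06,-0.4],[0.0098,0.044,-0.06,-0.4],[0.0098,0.044,-0.06,-0.4]],
  ],
  hand=0,
)

```text
clock: 19.15
tcp_pos: [661.5, -134.7, 152.9]
tcp_rot: [-0.0, 0.133, 0.991, -0.0]
contact_force: [0.5, -0.6, 0.1]
grip_width: 0.499
finger_force: 0.0
```

Emit:
play_rows(
  deltas=[
    [[0,0,0.02,0],[0,0,0.045,0],[0,0,0.06,0],[0,0,0.065,0],[0,0,0.066,0],[0,0,0.066,0]],
  ],
)

```text
clock: 19.75
tcp_pos: [662.2, -135.1, 88.1]
tcp_rot: [0.001, 0.132, 0.991, -0.0]
contact_force: [-0.0, 0.4, -0.1]
grip_width: 0.5
finger_force: 0.0
```

```bash
python3 - <<'E'
from h import *
np.set_printoptions(precision=1,suppress=True)
c=cam("wrist");o=ctrl.get_obs();print(o["clock"],o["tcp_pos"],o["contact_force"],o["grip_width"])
cv2.imwrite("pics/w12.png",c["img"])
print(proj(c,(661.5,-135.3,119)),proj(c,(661.5,-135.3,81)))
m=c["img"].max(2)
for r in range(215,300,10): print(r,m[r,255:380:5].tolist())
E
```

```text
19.8 [ 662.4 -135.1   88.4] [-0.4  0.1  0.8] 0.499630955184669
[313.7 272.6] [314.1 238.9]
215 [139, 138, 144, 138, 143, 146, 144, 140, 138, 139, 88, 92, 95, 91, 89, 166, 167, 161, 171, 160, 160, 160, 167, 163, 169]
225 [141, 136, 139, 139, 139, 142, 139, 146, 142, 135, 182, 119, 39, 75, 93, 163, 163, 167, 155, 168, 160, 169, 161, 165, 164]
235 [139, 138, 136, 138, 139, 134, 135, 148, 156, 144, 24, 29, 30, 22, 30, 162, 166, 161, 163, 162, 161, 161, 164, 164, 160]
245 [160, 167, 159, 158, 160, 160, 162, 166, 165, 103, 15, 27, 24, 23, 17, 157, 162, 166, 164, 169, 168, 167, 171, 169, 158]
255 [94, 94, 54, 155, 163, 159, 162, 161, 157, 48, 22, 26, 18, 17, 20, 134, 156, 159, 169, 160, 171, 165, 70, 93, 92]
265 [85, 61, 26, 145, 162, 163, 161, 157, 162, 19, 27, 29, 31, 31, 26, 92, 160, 165, 167, 160, 158, 165, 22, 27, 81]
275 [81, 31, 34, 134, 164, 158, 160, 159, 159, 52, 25, 27, 61, 53, 42, 60, 159, 162, 165, 167, 167, 162, 22, 26, 64]
285 [42, 21, 21, 127, 163, 162, 161, 159, 164, 160, 59, 54, 45, 38, 121, 162, 162, 165, 155, 160, 156, 162, 28, 33, 23]
295 [30, 31, 28, 128, 162, 161, 159, 157, 163, 160, 158, 160, 158, 167, 163, 160, 158, 163, 168, 160, 160, 168, 29, 24, 14]
```

The handle is between the fingers now. Closing on it.

Emit:
play_rows(
  deltas=[
    [[0,0,0,0],[0,0,0,0],[0,0,0,0],[0,0,0,0],[0,0,0,0]],
  ],
  hand=-1,
  grip_force=25,
)

```text
clock: 20.3
tcp_pos: [662.3, -135.2, 88.2]
tcp_rot: [0.001, 0.132, 0.991, -0.0]
contact_force: [0.3, -0.3, 5.9]
grip_width: 0.151
finger_force: 24.6
```

Emit:
play_rows(
  deltas=[
    [[0.0001,-0.0058,0,0.05],[0.0006,-0.0115,0,0.1]],
  ],
)

```text
clock: 20.5
tcp_pos: [659.1, -145.0, 88.3]
tcp_rot: [0.001, 0.182, 0.983, 0.001]
contact_force: [0.5, 2.0, 5.8]
grip_width: 0.157
finger_force: 24.6
```

Gripped, with about 2 N resistance as expected. Swinging on.

Emit:
play_rows(
  deltas=[
    [[0.0001,-0.0058,0,0.05],[0.0006,-0.0115,0,0.1],[0.0013,-0.0172,0,0.15],[0.0023,-0.0229,0,0.2],[0.0036,-0.0285,0,0.25],[0.0051,-0.034,0,0.3],[0.007,-0.0394,0,0.35],[0.0091,-0.0448,0,0.4]],
  ],
)

```text
clock: 21.3
tcp_pos: [634.6, -183.7, 88.2]
tcp_rot: [0.001, 0.374, 0.927, 0.001]
contact_force: [0.5, 2.6, 5.5]
grip_width: 0.155
finger_force: 24.6
```

Emit:
play_rows(
  deltas=[
    [[0.0001,-0.0058,0,0.05],[0.0006,-0.0115,0,0.1],[0.0013,-0.0172,0,0.15],[0.0023,-0.0229,0,0.2],[0.0036,-0.0285,0,0.25],[0.0051,-0.034,0,0.3],[0.007,-0.0394,0,0.35],[0.0091,-0.0448,0,0.4]],
  ],
)

```text
clock: 22.1
tcp_pos: [597.1, -209.7, 88.2]
tcp_rot: [0.001, 0.551, 0.835, 0.001]
contact_force: [1.8, 3.0, 6.0]
grip_width: 0.158
finger_force: 24.6
```

Emit:
play_rows(
  deltas=[
    [[0.0001,-0.0058,0,0.05],[0.0006,-0.0115,0,0.1],[0.0013,-0.0172,0,0.15],[0.0023,-0.0229,0,0.2]],
  ],
)

```text
clock: 22.5
tcp_pos: [575.4, -216.5, 88.3]
tcp_rot: [0.001, 0.631, 0.776, 0.002]
contact_force: [1.8, 2.0, 5.0]
grip_width: 0.155
finger_force: 24.6
```

Emit:
play_rows(
  deltas=[
    [[0.0001,-0.0058,0,0.05],[0.0004,-0.0092,0,0.08]],
  ],
)

```text
clock: 22.7
tcp_pos: [566.3, -218.1, 88.2]
tcp_rot: [0.001, 0.662, 0.75, 0.002]
contact_force: [2.5, 2.9, 6.2]
grip_width: 0.156
finger_force: 24.6
```

Emit:
play_rows(
  deltas=[
    [[0.0001,-0.0046,0,0.04],[0.0004,-0.0092,0,0.08]],
  ],
)

```text
clock: 22.9
tcp_pos: [557.4, -218.8, 88.2]
tcp_rot: [0.001, 0.691, 0.723, 0.002]
contact_force: [2.7, 2.6, 4.7]
grip_width: 0.156
finger_force: 24.6
```

Emit:
play_rows(
  deltas=[
    [[0.0001,-0.0035,0,0.03],[0.0003,-0.0069,0,0.06]],
  ],
)

```text
clock: 23.1
tcp_pos: [550.6, -219.0, 88.2]
tcp_rot: [0.001, 0.712, 0.702, 0.002]
contact_force: [4.7, 3.1, 4.9]
grip_width: 0.155
finger_force: 24.6
```

Emit:
play_rows(
  deltas=[
    [[0,-0.003,0,0.025],[0.0002,-0.006,0,0.05]],
  ],
)

```text
clock: 23.3
tcp_pos: [545.0, -218.8, 88.2]
tcp_rot: [0.001, 0.73, 0.684, 0.002]
contact_force: [10.1, 2.7, 3.4]
grip_width: 0.157
finger_force: 24.7
```

Emit:
play_rows(
  deltas=[
    [[0,-0.003,0,0.02],[0.0002,-0.006,0,0.04],[0.0002,-0.006,0,0.04]],
  ],
)

```text
clock: 23.6
tcp_pos: [544.9, -218.7, 88.7]
tcp_rot: [0.005, 0.742, 0.67, 0.005]
contact_force: [21.7, 1.3, -8.5]
grip_width: 0.155
finger_force: 24.7
```

The end stop is reached: the force jumped to 22 N and the tool stopped at x≈545. I'll ease the load slightly, open, and lift off.

Emit:
play_rows(
  deltas=[
    [[0,0.003,0,0],[0,0.004,0,0]],
  ],
)

```text
clock: 23.8
tcp_pos: [545.1, -218.8, 88.3]
tcp_rot: [0.002, 0.742, 0.67, 0.003]
contact_force: [8.8, 2.9, 2.0]
grip_width: 0.151
finger_force: 25.8
```

Emit:
play_rows(
  deltas=[
    [[0,0,0,0],[0,0,0,0],[0,0,0,0]],
  ],
  hand=0,
)

```text
clock: 24.1
tcp_pos: [539.6, -218.9, 86.6]
tcp_rot: [-0.001, 0.743, 0.669, -0.001]
contact_force: [0.4, -0.2, -0.4]
grip_width: 0.5
finger_force: 0.0
```

Emit:
play_rows(
  deltas=[
    [[0,0,-0.02,0],[0,0,-0.06,0],[0,0,-0.11,0],[0,0,-0.14,0],[0,0,-0.15,0],[0,0,-0.15,0],[0,0,-0.15,0]],
  ],
)

```text
clock: 24.8
tcp_pos: [539.9, -218.9, 235.6]
tcp_rot: [-0.001, 0.743, 0.669, -0.001]
contact_force: [-0.1, 0.0, -0.3]
grip_width: 0.502
finger_force: 0.0
```

```bash
python3 - <<'E'
from h import *
np.set_printoptions(precision=1,suppress=True)
c=cam("wrist");o=ctrl.get_obs();print(o["clock"],o["tcp_pos"],o["contact_force"])
cv2.imwrite("pics/w13.png",c["img"])
im=c["img"]; k,l,s,ce=cv2.connectedComponentsWithStats((im.max(2)<60).astype(np.uint8))
for i in range(1,k):
    if 100<s[i,4]<3000: print("dark",s[i],ce[i],plane(c,ce[i],105)[:2])
print("pred handle",proj(c,(545,-219,105)))
for z in (150,158,166,174): print(z,proj(c,(549,-79.5,z)))
E
```

```text
24.85 [ 539.7 -218.7  235.1] [-0.3 -0.3 -1. ]
dark [148  24  44  29 794] [169.7  38.4] [435.5 -87.1]
dark [296  52  15  43 175] [303.5  74.3] [ 538.7 -124.8]
dark [317 170  15  18 156] [323.2 176.3] [ 546.5 -211.9]
dark [438 255   7  50 106] [440.7 282.4] [ 652.1 -331.2]
pred handle [322.3 184.1]
150 [308.7  -4.3]
158 [308.4  -7.7]
166 [308.1 -11.3]
174 [307.7 -15.2]
```

The handle is still at the end stop and the gripper is clear. Handing in.

```bash
python3 -c "
from station import finish_job
print(finish_job())"
```

```text
the job is handed in; nothing more can be done
None
```

The job is handed in: by force and position readings, the round post is pressed about 3 mm (roughly 12 N) onto the stop pad and the lever is at its closed end stop, but no picture checked the final state, and I viewed 11 pictures against the limit of 10.

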